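# Lean the long cover on the inspection stand

## Task

Take the long green cover and lean it on the metal stand for inspection: its foot down on the stand's base against the stop strip, its upper part leaning on the low back wall, painted face still up and square to the stop, roughly in the middle of the stand's width. Then let go of it, and leave the short cover and the open housing where they lie.

Things in the scene. Friction and masses are not known exactly. Their poses are not given: they have to be found in the camera images.
- long_cover: The longer of two olive-green covers: a flat bar 240 x 50 x 20 mm (x, y, z), screws along both long edges of the top face, solid sides, about 0.3 kg, loose, lying flat. Grip it across its 50 mm width. Origin: centre of the underside; z points out of the painted top face. Both ends are alike: either may be the foot.
- stand: Fixed metal stand, 200 x 130 mm. Origin: centre of underside; x from stop to wall, z up. Base 6 mm thick. Stop strip: inner face x = -90 mm, 10 mm thick, top z = 26 mm. Low back wall: front face x = +70 mm, 10 mm thick, top z = 136 mm. Both span the full width (y). Leaning fully home, the long cover slopes 41.5 degrees from level, its origin at x = 13, z = 86 mm, its top end past the wall's edge.
- short_cover: The short cover, a bystander: same look, 140 x 50 x 20 mm (x, y, z), loose, flat on the table. Origin: centre of the underside.
- housing: Open olive-green housing with a green circuit board in it, a bystander: 150 x 60 x 40 mm (x, y, z), loose on the table. Origin: centre of the underside.
Mind the look-alikes: they are no part of the job. What is shaped like the long_cover but turquoise is not meant.

How it is judged:
At the end, for the whole second after the job is handed in: The long cover rests still, face up, sloping 34 to 50 degrees over the back wall, foot on the base within about 15 mm of the stop (its origin at x 3 to 26, z 74 to 98 mm in the stand frame), within 35 mm of the middle of the width and 12 degrees of square (x of long_cover in the frame of stand between 0.003 and 0.026 m and y of long_cover in the frame of stand between -0.035 and 0.035 m and z of long_cover in the frame of stand between 0.074 and 0.098 m and angle between long_cover's own z axis and vertical between 0.6 and 0.87 rad and angle between the y axis of long_cover and the y axis of stand, either way round below 0.22 rad and contact force between long_cover and stand above 0.3 N and linear speed of long_cover below 0.02 m/s and angular speed of long_cover below 0.15 rad/s); the robot touches nothing.
It fails at once if the short cover is moved by more than 30 mm (distance of short_cover from where it was at the start of the episode above 0.03 m).
It fails at once if the housing is moved by more than 30 mm (distance of housing from where it was at the start of the episode above 0.03 m).
It also fails if it takes over 35 s, if anything falls off the work surface, if the arm or the gripper's body presses on something with over 40 N, if the wrist force passes 120 N, or if a joint passes its speed limit or range.

## Robot

A 6-joint arm with a two-finger parallel gripper is mounted at the origin on the work surface. World frame = base frame: x ahead of the robot, y to its left, z up, the work surface at z = 0. Lengths are in m, angles in rad, forces in N, time in s.
With the tool pointing down it reaches from about 0.275 to 0.825 m from the base axis. Payload 4.9 kg.
Tool frame: the origin (TCP) lies midway between the tips of the shut fingers; the grasp point (between the pads) lies 19 mm behind it (bot.grip_depth is the distance from the TCP to the grasp point, in m); y points along the fingers, x is the direction in which the jaws open and shut, and the axes are right-handed (so a half turn about y gives the same grasp; the last joint's range is limited). The gripper opens to 85 mm and grips with 20 to 120 N. Pads are 22 mm wide; open, the fingers measure 114 mm over their backs; the gripper's body (76 mm by 85 mm) begins 54 mm behind the grasp point. The pads swing forward as they close: fully open they stand 13 mm farther back than shut.
Start: joints at [-0.134, 0.326, -0.193, 1.052, 0, 1.437], TCP at [0.55, 0, 0.231] pointing down, gripper open.
Joint ranges: [-2.65, 2.65], [-0.97, 1.79], [-1.3, 1.35], [-1.93, 2.1], [-1.47, 1.37], [-3.14, 3.14]. Speed limits (rad/s): [2.57, 2.57, 3.14, 3.14, 3.14, 3.14].

## Interface

Orientations are given as a unit quaternion [w, x, y, z].
In Python, from cell import bot gives the robot as it stands. Calls block until the motion is done:
- bot.move_pose(position, orientation): joint-space move of the TCP to a pose.
- bot.move_linear(position, speed=0.15, rotation=None, until_force=None): straight line of the TCP; rotation=None keeps the orientation; speed is the mean speed in m/s. With until_force (N) it stops when the force on the tool has changed by that much, and returns True; else False.
- bot.goto_joints(angles): joint-space move.
- bot.set_gripper(opening, grasp_force=None): opening from 0.0 (shut) to 1.0 (fully open); grasp_force is the grip in N (None keeps the last); returns when the fingers have stopped.
- bot.wait(seconds).
- bot.solve_ik(position, orientation): joint angles nearest the present ones, or None.
- bot.camera(name): name is "scene" or "side" or "wrist"; returns the picture (420x560x3 uint8, red, green, blue); there is no depth.
- bot.calibration(name): a dict with "mtx" (3x3 intrinsics, pixels), "k1" (the pictures are not rectified: a ray, as slopes to the right and down, at radius r is drawn at 1 + k1 r^2 times it, then the intrinsics apply), "extrinsics" (4x4, takes a point from world to camera coordinates); the wrist camera has in their place "hand_eye" (4x4, takes a point from camera to tool coordinates, whose origin is the TCP and whose axes are the tool frame's). Camera axes: x right, y down, z forward; pixel columns grow to the right and rows downward; lengths in m; the calibration is good to about 2 mm. A picture is of the moment at which its call begins: read the wrist's pose just before it. calibration takes no time and is no camera call.
A pose or a line that the arm cannot do raises bot.PlanningError and nothing moves.
- bot.close_job(): hands the job in, once; it reports no verdict.
Trained networks look in the newest picture that a camera, given by its name, has taken for a name from the list of things; names that differ only in an ending like _2 or _b are one class to them, and where a whole thing is asked for, a point or a joint stands for the part that bears it (a point fixed in the world has none). Each returns a list of dicts, best first, with "confidence" (0 to 1); they miss things now and then, are a little off and sometimes report something else, mostly with a low value. They report only what shows in the picture. A call takes as long as a camera call. They do not tell look-alikes from the thing itself.
- bot.search_frame(camera, thing): "bbox" ([left, top, width, height] in pixels, round what is visible of it).
Readings, each from a call of its own:
- bot.read_clock(): time.
- bot.read_joint_positions(): joint angles.
- bot.read_joint_vel(): joint speeds.
- bot.read_joint_efforts(): joint torques, N m.
- bot.read_position(): TCP position.
- bot.read_tool_rot(): TCP orientation.
- bot.read_ft_force(): force on the tool from outside, world axes, zero at the start.
- bot.read_moment(): the same for the moment, N m.
- bot.read_gripper_width(): opening from 0.0 (shut) to 1.0 (fully open).
Only numpy, scipy, OpenCV 4.12 (cv2) and the standard library are available. Lean on these libraries where they do the work, as an engineer would, in place of code of your own. Each camera call takes 0.05 s, during which the arm holds its last target.

## Working session

There is one attempt and no reset: what is moved stays moved. The work goes in short steps, each a Python script; the robot and the scene stay as the last script left them, time stands still between calls to the robot, and variables do not carry over. Pictures are saved under pics/ and viewed, and the job is handed in when it is done.

```bash
ls; mkdir -p pics
python3 - <<'E'
from cell import bot
import cv2
for n in ["scene","side","wrist"]:
    im=bot.camera(n); cv2.imwrite(f"pics/{n}0.png",im[:,:,::-1])
    for t in ["long_cover","stand","short_cover","housing"]:
        print(n,t,[(round(d["confidence"],2),[round(v) for v in d["bbox"]]) for d in bot.search_frame(n,t)])
    c=bot.calibration(n); print({k:(v.round(4).tolist() if hasattr(v,'round') and hasattr(v,'tolist') else v) for k,v in c.items()})
print(bot.read_clock(),bot.read_tool_rot(),bot.read_position())
E
```

```text
pics
scene long_cover [(0.92, [358, 221, 90, 50]), (0.9, [187, 173, 60, 49]), (0.62, [94, 162, 75, 59])]
scene stand [(0.86, [306, 264, 88, 90]), (0.63, [226, 204, 57, 44])]
scene short_cover [(0.64, [183, 147, 49, 33])]
scene housing [(0.93, [224, 203, 60, 43])]
{'mtx': [[516.6052, 0.0, 272.1034], [0.0, 516.6052, 209.3839], [0.0, 0.0, 1.0]], 'k1': 0.053287071216681844, 'extrinsics': [[-0.8018, 0.5975, -0.0113, 0.4335], [0.508, 0.6715, -0.5394, -0.1801], [-0.3147, -0.4382, -0.842, 1.5836], [0.0, 0.0, 0.0, 1.0]]}
side long_cover [(0.89, [434, 248, 91, 88]), (0.85, [72, 184, 114, 41]), (0.64, [285, 236, 111, 67]), (0.59, [260, 338, 35, 81])]
side stand [(0.61, [172, 95, 85, 98])]
side short_cover [(0.61, [332, 299, 77, 48])]
side housing [(0.86, [267, 204, 73, 44])]
{'mtx': [[508.4033, 0.0, 283.2387], [0.0, 508.4033, 212.5584], [0.0, 0.0, 1.0]], 'k1': 0.042693571111242626, 'extrinsics': [[0.845, -0.5348, 0.0004, -0.4585], [-0.3808, -0.6022, -0.7017, 0.2175], [0.3755, 0.5927, -0.7125, 0.9597], [0.0, 0.0, 0.0, 1.0]]}
wrist long_cover [(0.76, [441, 401, 38, 19]), (0.69, [88, 395, 32, 25]), (0.64, [21, 2, 88, 22]), (0.21, [162, 1, 131, 25])]
wrist stand [(0.63, [161, 0, 136, 28])]
wrist short_cover []
wrist housing []
{'mtx': [[317.22, 0.0, 279.6057], [0.0, 317.22, 212.7856], [0.0, 0.0, 1.0]], 'k1': -0.007522056062297817, 'hand_eye': [[1.0, -0.0013, 0.0011, 0.0], [-0.0015, -0.3022, 0.9533, -0.1423], [-0.0009, -0.9533, -0.3022, 0.0782], [0.0, 0.0, 0.0, 1.0]]}
0.75 [ 7.07109077e-01 -7.07104485e-01 -1.79442808e-05 -1.92168302e-05] [5.50025772e-01 1.35035210e-05 2.31309912e-01]
```

View pics/scene0.png

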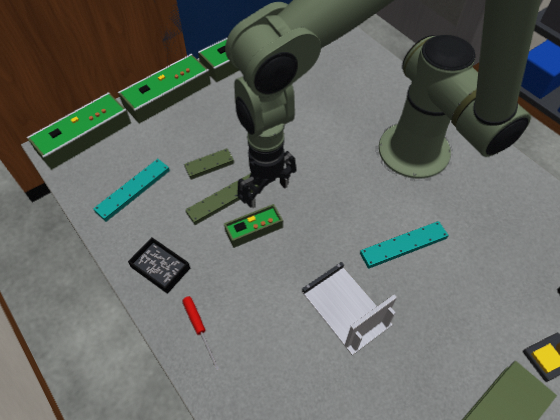

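View pics/side0.png

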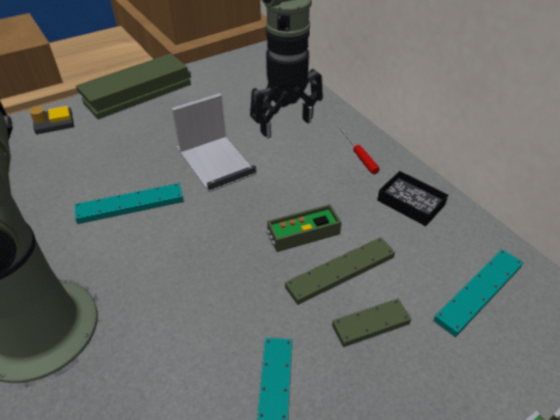

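View pics/wrist0.png

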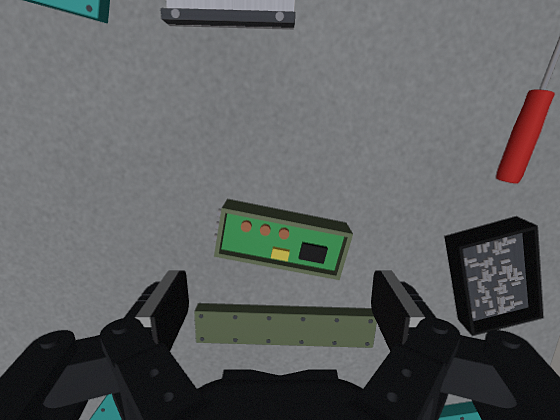

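View crops.

Run:
```python
import cv2,numpy as np
def crop(n,x,y,w,h,s):
    im=cv2.imread(f"pics/{n}0.png")[y:y+h,x:x+w]
    im=cv2.resize(im,None,fx=s,fy=s,interpolation=cv2.INTER_CUBIC)
    return im
cv2.imwrite("pics/c1.png",crop("side",270,225,133,100,6))
cv2.imwrite("pics/c2.png",crop("side",165,85,133,110,5))
cv2.imwrite("pics/c3.png",crop("scene",295,255,120,105,5))
cv2.imwrite("pics/c4.png",crop("wrist",180,290,210,70,3))
```

```text
(no output)
```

View pics/c1.png

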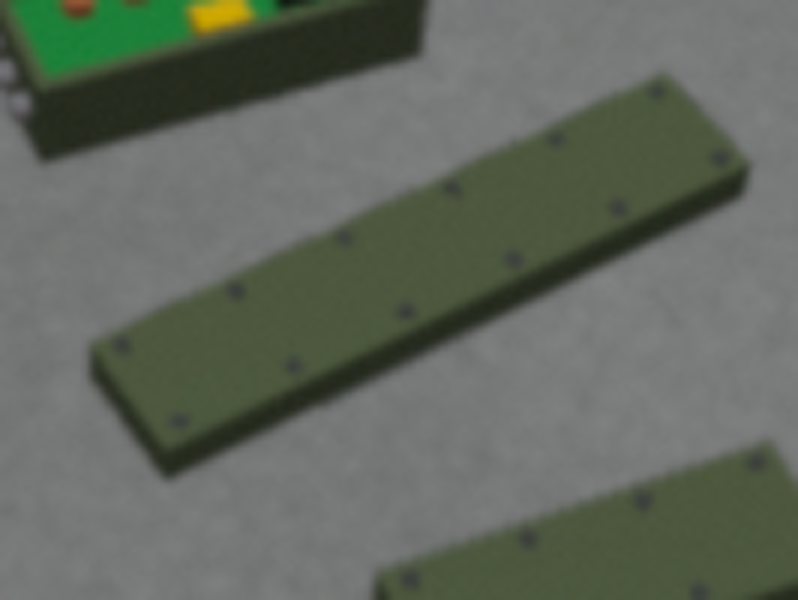

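View pics/c2.png

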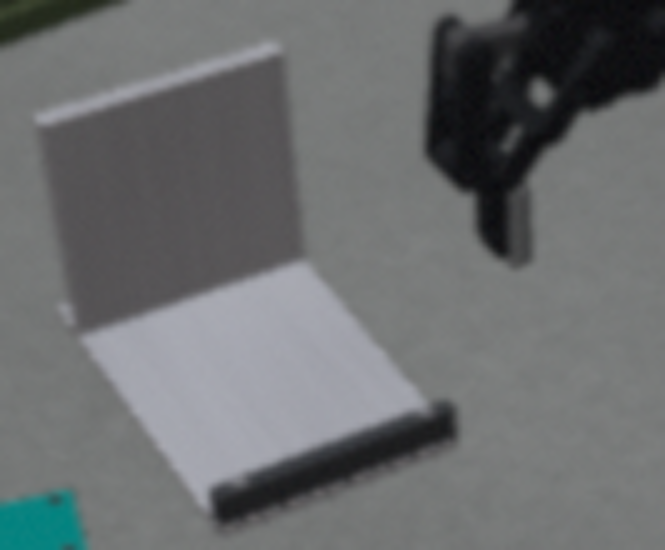

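View pics/c3.png

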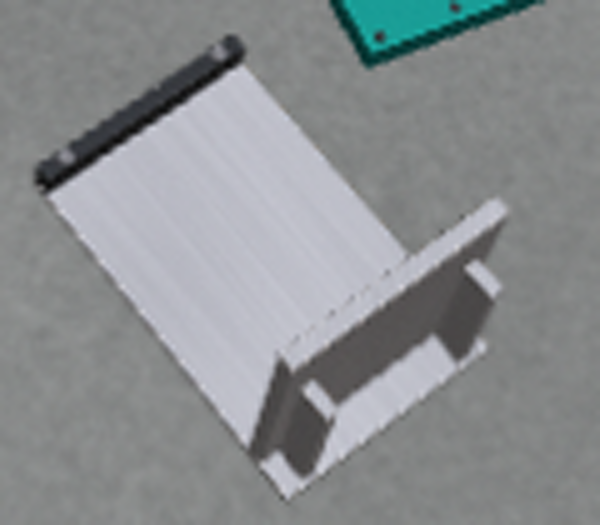

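View pics/c4.png

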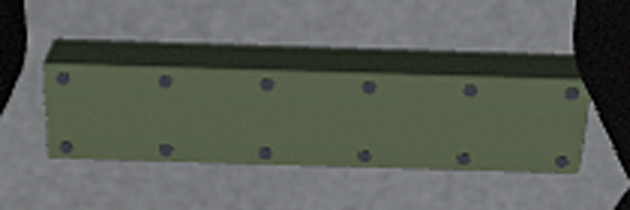

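```bash
cat > h.py <<'E'
import numpy as np
from scipy.optimize import least_squares
from scipy.spatial.transform import Rotation as R
def proj(c,P,T=None):
    E=np.array(c["extrinsics"]) if T is None else np.linalg.inv(T@np.array(c["hand_eye"]))
    p=P@E[:3,:3].T+E[:3,3]; s=p[:,:2]/p[:,2:]
    s=s*(1+c["k1"]*(s**2).sum(1))[:,None]; M=np.array(c["mtx"])
    return s@M[:2,:2].T+M[:2,2]
def tool(p,q):
    T=np.eye(4); T[:3,:3]=R.from_quat(np.roll(q,-1)).as_matrix(); T[:3,3]=p; return T
def place(v,P):
    c,s=np.cos(v[2]),np.sin(v[2]); return P@np.array([[c,s,0],[-s,c,0],[0,0,1]])+[v[0],v[1],0]
def fit(obs,v0):  # obs: list of (cal,T,P,pix)
    f=lambda v:np.concatenate([(proj(c,place(v,P),T)-u).ravel() for c,T,P,u in obs])
    r=least_squares(f,v0,loss='soft_l1',f_scale=2); return r.x,f(r.x).reshape(-1,2)
E
python3 - <<'E'
from cell import bot
from h import *
T=tool([.550026,0,.23131],[.707109,-.707104,0,0])
S,Wc,Sc=[bot.calibration(n) for n in("side","wrist","scene")]
a=np.array
t=lambda *p:a(p,float)
P=t([-.12,.025,.02],[.12,.025,.02],[.12,-.025,.02],[-.12,-.025,.02])
us=t([285.2,283],[380.8,237.2],[394.7,252.2],[297.8,300.8])
uw=t([194.7,311],[376.5,316],[372.7,347.3],[196.3,342.3])
for o in ([(S,None,P,us)],[(Wc,T,P,uw)],[(S,None,P,us),(Wc,T,P,uw)]):
    v,r=fit(o,[.55,0,0]); print(v.round(4),np.abs(r).max(1).round(1))
o5=lambda p,x,y:a(p,float)/5+[x,y]
Ps=t([.07,.065,.136],[.07,-.065,.136],[.07,.065,.006],[.07,-.065,.006],[-.1,.065,0],[-.1,-.065,0])
u1=o5([(42,124),(284,54),(82,333),(306,262),(218,525),(455,438)],165,85)
Pc=t([.1,-.065,0],[.1,.065,.006],[-.09,-.065,.006],[-.09,.065,.006],[.08,.065,.136])
u2=o5([(290,498),(487,348),(50,193),(245,68),(508,208)],295,255)
for o in ([(S,None,Ps,u1)],[(Sc,None,Pc,u2)],[(S,None,Ps,u1),(Sc,None,Pc,u2)]):
    v,r=fit(o,[.5,.3,1.57]); print(v.round(4),r.round(1).tolist())
E
```

```text
[ 0.557  -0.1991 -0.0286] [0.6 0.3 0.8 0.2]
[ 0.5579 -0.1963 -0.035 ] [1.  1.4 0.4 0.7]
[ 0.5578 -0.1972 -0.0325] [1.1 0.9 0.6 0.8 1.1 1.2 0.5 1.1]
[0.5048 0.2651 1.5405] [[-0.3, -0.8], [0.1, -1.8], [-0.5, 0.0], [-0.1, -1.2], [0.3, 1.9], [0.5, 1.2]]
[0.501  0.2611 1.5429] [[-0.9, 0.6], [0.7, -0.4], [-0.6, 0.2], [-0.2, -1.3], [1.0, 0.4]]
[0.5026 0.2619 1.542 ] [[-0.7, 0.2], [-0.1, -0.9], [-0.8, 1.0], [-0.3, -0.3], [0.1, 3.1], [0.4, 2.2], [-1.2, 1.3], [0.4, 0.3], [-0.9, 0.8], [-0.5, -0.7], [0.7, 1.1]]
```

```bash
cat >> h.py <<'E'
def ray(c,uv,z,T=None):
    from scipy.optimize import fsolve
    return fsolve(lambda p:proj(c,np.array([[p[0],p[1],z]]),T)[0]-uv,[.5,-.1])
def quat(M): return np.roll(R.from_matrix(M).as_quat(),1)
E
python3 - <<'E'
from cell import bot
from h import *
T=tool([.550026,0,.23131],[.707109,-.707104,0,0])
S,Wc=[bot.calibration(n) for n in("side","wrist")]
for u in [(216,255),(340,278),(350,237)]: print("housing",ray(Wc,u,.04,T).round(3))
for u in [(332.5,320.3),(399,298.3)]: print("short",ray(S,u,.02).round(3))
# IK feasibility
v=[.503,.262,1.542]
for sgn in (1,-1):
    yaw=-.0325
    cx=np.array([np.cos(yaw),np.sin(yaw),0]); jy=sgn*np.array([-np.sin(yaw),np.cos(yaw),0]); ap=np.array([0,0,-1.])
    q1=quat(np.c_[jy,ap,np.cross(jy,ap)])
    print("grasp",sgn,bot.solve_ik([.558,-.197,0],q1),bot.solve_ik([.558,-.197,.15],q1))
    ex=np.array([np.cos(v[2]),np.sin(v[2]),0]);ez=np.array([0,0,1.]);th=np.radians(41.5)
    j=sgn*np.cross(ez,ex); ap=np.sin(th)*ex-np.cos(th)*ez; q2=quat(np.c_[j,ap,np.cross(j,ap)])
    for h in (0,.03,.08):
        print("place",sgn,h,bot.solve_ik(np.array([v[0],v[1],0])+ex*.015+ez*(.086+h),q2))
bot.move_pose([.5,.08,.3],[.70710678,-.70710678,0,0])
p,q=bot.read_position(),bot.read_tool_rot(); im=bot.camera("wrist")
import cv2; cv2.imwrite("pics/w1.png",im[:,:,::-1]); print(list(p),list(q),bot.read_clock())
E
```

```text
housing [ 0.477 -0.078]
housing [ 0.622 -0.108]
housing [ 0.63  -0.056]
short [ 0.467 -0.291]
short [ 0.605 -0.319]
grasp 1 [-0.46408525  0.6431147  -0.33953315  0.58814848  0.         -0.43158525] [-0.46408525  0.46540404 -0.1989402   0.90645208  0.         -0.43158525]
place 1 0 [ 0.00463173  0.50580283 -0.58578039  0.44965258  0.72381748 -1.52617645]
place 1 0.03 [ 0.00463173  0.45682842 -0.56328475  0.52112263  0.72381748 -1.52617645]
place 1 0.08 [ 0.00463173  0.3830705  -0.51600356  0.64216174  0.72381748 -1.52617645]
grasp -1 [-0.46408525  0.6431147  -0.33953315  0.58814848  0.          2.71000741] [-0.46408525  0.46540404 -0.1989402   0.90645208  0.          2.71000741]
place -1 0 [ 0.00463173  0.50580283 -0.58578039  0.44965258  0.72381748  1.61541621]
place -1 0.03 [ 0.00463173  0.45682842 -0.56328475  0.52112263  0.72381748  1.61541621]
place -1 0.08 [ 0.00463173  0.3830705  -0.51600356  0.64216174  0.72381748  1.61541621]
[np.float64(0.500136194792801), np.float64(0.08042014724587085), np.float64(0.30056356906865184)] [np.float64(-0.7069795860126185), np.float64(0.7072331788428512), np.float64(0.0010339248936723066), np.float64(0.00016341534949991537)] 1.3417
```

View pics/w1.png

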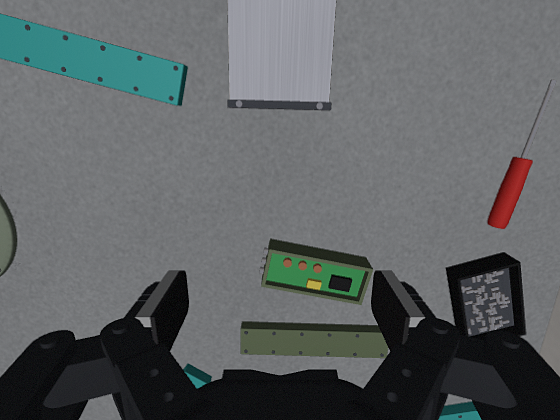

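Run:
```python
import cv2
im=cv2.imread("pics/w1.png")[85:120,215:345]
cv2.imwrite("pics/c5.png",cv2.resize(im,None,fx=6,fy=6,interpolation=cv2.INTER_CUBIC))
im=cv2.imread("pics/w1.png")[310:365,230:400]
cv2.imwrite("pics/c6.png",cv2.resize(im,None,fx=4,fy=4,interpolation=cv2.INTER_CUBIC))
```

```text
(no output)
```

View pics/c5.png

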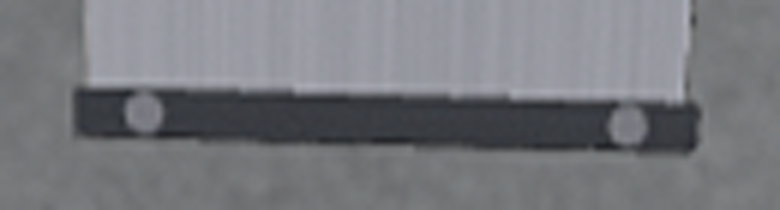

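View pics/c6.png

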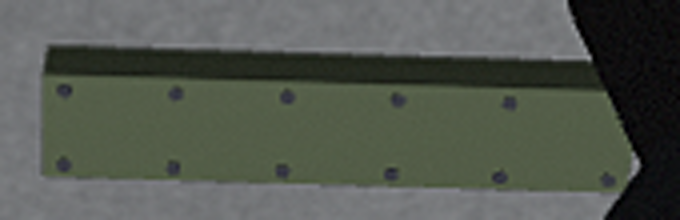

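Run:
```python
from cell import bot
from h import *
T=tool([.5001362,.0804201,.3005636],[-.70698,.707233,.001034,.000163])
T0=tool([.550026,0,.23131],[.707109,-.707104,0,0])
S,Wc,Sc=[bot.calibration(n) for n in("side","wrist","scene")]
a=np.array
t=lambda *p:a(p,float)
Pw=t([-.09,.065,.026],[-.09,-.065,.026],[-.1,.065,.026],[-.1,-.065,.026]); u=t([227.7,99.7],[331.3,102.3],[227.7,107.5],[331,110.3])
v,r=fit([(Wc,T,Pw,u)],[.5,.26,1.54]); print("stand wrist",v.round(4),r.round(1).tolist())
o5=lambda p,x,y:a(p,float)/5+[x,y]
Ps=t([.07,.065,.136],[.07,-.065,.136],[.07,.065,.006],[.07,-.065,.006]);u1=o5([(42,124),(284,54),(82,333),(306,262)],165,85)
Pc=t([.1,-.065,0],[.1,.065,.006],[-.09,-.065,.006],[-.09,.065,.006],[.08,.065,.136])
u2=o5([(290,498),(487,348),(50,193),(245,68),(508,208)],295,255)
v,r=fit([(Wc,T,Pw,u),(S,None,Ps,u1),(Sc,None,Pc,u2)],[.5,.26,1.54]); print("stand all",v.round(4),r.round(1).tolist())
P=t([-.12,.025,.02],[.12,.025,.02],[.12,-.025,.02],[-.12,-.025,.02])
us=t([285.2,283],[380.8,237.2],[394.7,252.2],[297.8,300.8])
uw=t([194.7,311],[376.5,316],[372.7,347.3],[196.3,342.3])
v,r=fit([(S,None,P,us),(Wc,T0,P,uw),(Wc,T,P[[0,3]],t([240.5,328.8],[240.5,354.3]))],[.55,-.2,0]); print("cover",v.round(4),r.round(1).tolist())
```

```text
stand wrist [0.5033 0.2622 1.5465] [[-0.5, -0.3], [0.6, -0.2], [-0.3, 0.4], [0.3, 0.2]]
stand all [0.5031 0.2619 1.5465] [[-0.7, -0.1], [0.4, 0.0], [-0.5, 0.6], [0.1, 0.5], [-0.6, 0.2], [-0.1, -1.0], [-0.7, 1.0], [-0.3, -0.4], [-1.1, 1.4], [0.3, 0.2], [-1.1, 1.1], [-0.8, -0.6], [0.6, 1.1]]
cover [ 0.5579 -0.1971 -0.033 ] [[-0.8, -1.2], [-0.4, -0.9], [0.7, -0.6], [-0.3, -0.8], [-1.0, 0.5], [1.3, 0.3], [0.4, 0.5], [-0.7, 1.0], [-0.3, -0.0], [-0.2, 0.2]]
```

Run:
```python
from cell import bot
from h import *
yaw=-.033
jy=np.array([-np.sin(yaw),np.cos(yaw),0]); ap=np.array([0,0,-1.])
q1=quat(np.c_[jy,ap,np.cross(jy,ap)])
bot.move_pose([.558,-.197,.12],q1)
bot.set_gripper(.85)
print(bot.move_linear([.558,-.197,.0],speed=.1,until_force=12), bot.read_position())
bot.set_gripper(0,grasp_force=60); print("w",bot.read_gripper_width(),bot.read_ft_force())
print(bot.move_linear([.558,-.197,.12],speed=.12), bot.read_gripper_width(),bot.read_ft_force(),bot.read_moment())
import cv2
for n in("side","scene"): cv2.imwrite(f"pics/{n}1.png",bot.camera(n)[:,:,::-1])
print(bot.read_clock())
```

```text
False [ 0.55859098 -0.197275    0.00069523]
w 0.5691312502556789 [-1.48498996 -0.88023501  6.08164859]
False 0.5668657914231486 [ 0.05922135 -0.19845415 -4.79722476] [-0.03719024 -0.01388039 -0.01569099]
6.3167
```

View pics/side1.png

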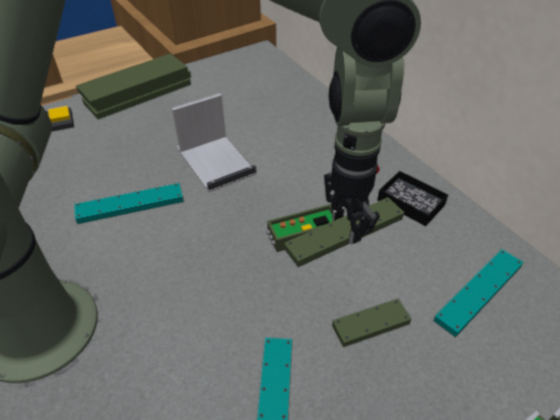

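```bash
cat >> h.py <<'E'
V=np.array([.5032,.262,1.5465])
EX=np.array([np.cos(V[2]),np.sin(V[2]),0]);EZ=np.array([0,0,1.]);TH=np.radians(41.5)
J=np.cross(EZ,EX); AP=np.sin(TH)*EX-np.cos(TH)*EZ; Q2=quat(np.c_[J,AP,np.cross(J,AP)])
def st(x,z): return np.array([V[0],V[1],0])+EX*x+EZ*z
E
python3 - <<'E'
from cell import bot
from h import *
bot.move_linear([.558,-.197,.25],speed=.25)
bot.move_pose(st(.019,.086+.10),Q2)
bot.move_linear(st(.019,.086+.03),speed=.12)
bot.wait(.2)
print(bot.read_position()-st(.019,.116),bot.read_gripper_width(),bot.read_ft_force())
import cv2
for n in("side","scene"): cv2.imwrite(f"pics/{n}2.png",bot.camera(n)[:,:,::-1])
a=cv2.imread("pics/side2.png")[60:220,110:310]; b=cv2.imread("pics/scene2.png")[210:370,260:460]
cv2.imwrite("pics/m2.png",cv2.resize(np.hstack([a,b]),None,fx=2,fy=2,interpolation=cv2.INTER_CUBIC))
print(bot.read_clock())
E
```

```text
[7.03192495e-04 2.27717919e-05 9.03002457e-04] 0.568081882607102 [ 0.92995951 -0.93802068 -3.67033846]
9.75
```

View pics/m2.png

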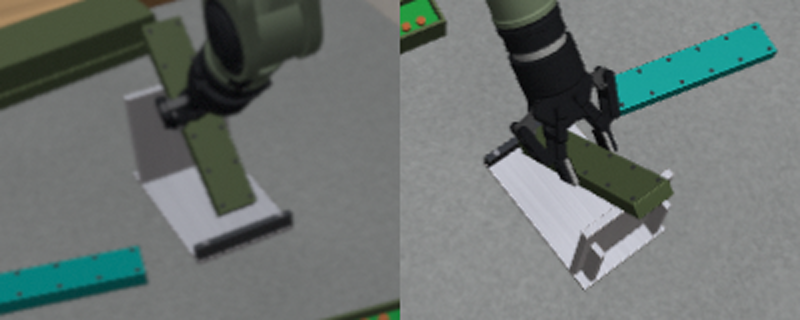

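Run:
```python
from cell import bot
from h import *
import cv2
c0=st(.019,.117); L=np.cos(TH)*EX+np.sin(TH)*EZ; n=-AP; ims=[]
for nm,(x,y) in (("side",(110,60)),("scene",(260,210))):
    im=cv2.resize(cv2.imread(f"pics/{nm}2.png")[y:y+160,x:x+200],None,fx=2,fy=2)
    P=np.array([c0+s*L+w*J+.02*n for s,w in((-.12,.025),(.12,.025),(.12,-.025),(-.12,-.025))])
    u=(proj(bot.calibration(nm),P)-[x,y])*2
    cv2.polylines(im,[u.round().astype(int).reshape(-1,1,2)],True,(0,0,255),1); ims.append(im)
cv2.imwrite("pics/m3.png",np.hstack(ims))
```

```text
(no output)
```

View pics/m3.png

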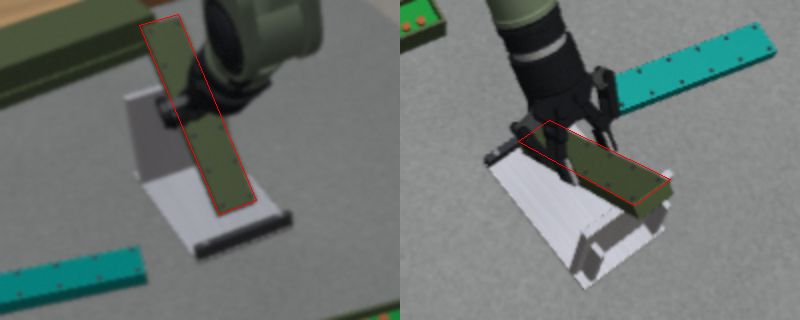

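The overlay matches the held cover in both views: square, centred and sloping as planned. Next I lower it until it makes contact.

Run:
```python
from cell import bot
from h import *
import cv2
print(bot.move_linear(st(.019,.083),speed=.03,until_force=5))
p=bot.read_position(); d=p-st(0,0); print("stand x,z",d@EX,d[2],bot.read_ft_force())
z=d[2]
print(bot.move_linear(st(.008,z-.002),speed=.03,until_force=6))
d=bot.read_position()-st(0,0); print("stand x,z",d@EX,d[2],bot.read_ft_force(),bot.read_clock())
for n in("side","scene"): cv2.imwrite(f"pics/{n}4.png",bot.camera(n)[:,:,::-1])
a=cv2.imread("pics/side4.png")[60:220,110:310]; b=cv2.imread("pics/scene4.png")[210:370,260:460]
cv2.imwrite("pics/m4.png",cv2.resize(np.hstack([a,b]),None,fx=2,fy=2,interpolation=cv2.INTER_CUBIC))
```

```text
True
stand x,z 0.019217008655463448 0.08968927089782741 [ 1.3056256  -1.74396316  2.47281205]
True
stand x,z 0.013551568413911483 0.08713094419350574 [-0.3067843  -0.0955812  -2.24679768] 10.8417
```

View pics/m4.png

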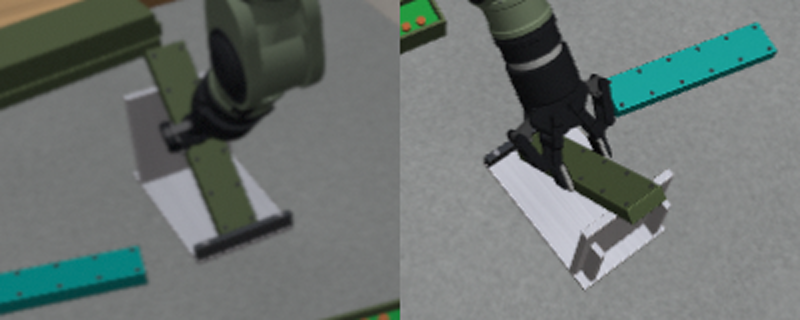

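Run:
```python
from cell import bot
from h import *
import cv2
bot.set_gripper(.8); print(bot.read_gripper_width(),bot.read_ft_force())
p=bot.read_position()
bot.move_linear(p-AP*.12,speed=.1)
bot.move_linear(p-AP*.12-EX*.12+EZ*.08,speed=.2)
bot.wait(.3)
for n in("side","scene","wrist"):
    P,q=bot.read_position(),bot.read_tool_rot(); im=bot.camera(n); cv2.imwrite(f"pics/{n}5.png",im[:,:,::-1])
a=cv2.imread("pics/side5.png")[60:220,110:310]; b=cv2.imread("pics/scene5.png")[210:370,260:460]
ims=[]
L=np.cos(TH)*EX+np.sin(TH)*EZ
for nm,(x,y) in (("side",(110,60)),("scene",(260,210))):
    im=cv2.resize(cv2.imread(f"pics/{nm}5.png")[y:y+160,x:x+200],None,fx=2,fy=2)
    Pt=np.array([st(.013,.086)+s*L+w*J-.02*AP for s,w in((-.12,.025),(.12,.025),(.12,-.025),(-.12,-.025))])
    u=(proj(bot.calibration(nm),Pt)-[x,y])*2
    cv2.polylines(im,[u.round().astype(int).reshape(-1,1,2)],True,(0,0,255),1); ims.append(im)
cv2.imwrite("pics/m5.png",np.hstack(ims)); print(bot.read_ft_force(),bot.read_clock())
```

```text
0.8007258687864023 [ 0.16556103 -0.47689361  0.6008133 ]
[0.0996095  0.21565945 0.4354963 ] 13.95
```

View pics/m5.png

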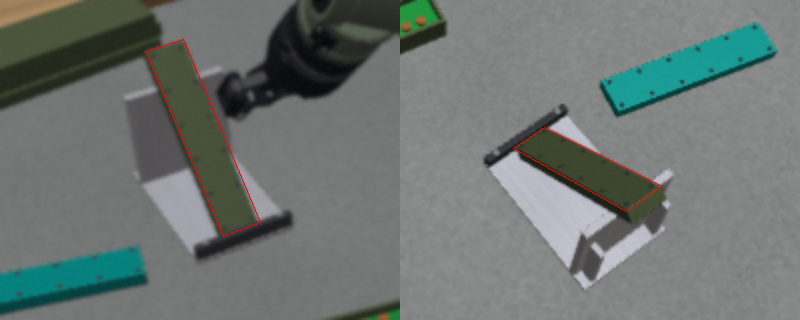

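View pics/side5.png

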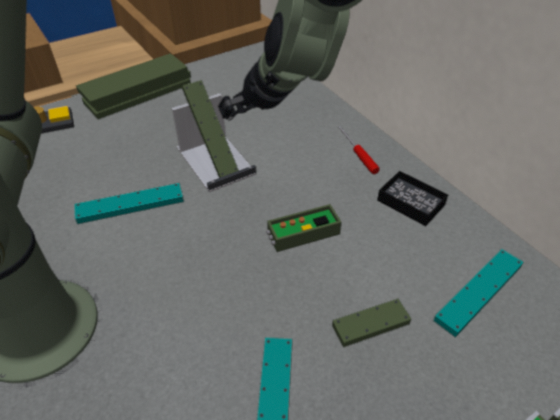

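```bash
python3 -c "
from cell import bot
bot.close_job()"
```

```text
the job is handed in; nothing more can be done
```

The long olive-green cover is leaning on the stand with its foot against the stop, and I let go of it and handed the job in. I gripped it across its width at the centre, tilted it to 41.5° and lowered it until it touched the stand. I then slid it to the stop, opened the gripper and backed the arm clear.

**Cover pose:** just before release the tool read x = 13.6 mm, z = 87.1 mm in the stand frame, against 13 and 86 mm for fully home. In the pictures after release, the cover's outline matches the home pose to within about 1–2 pixels in both fixed cameras. It is centred, square and face up.

**Other checks:** the wrist force was about 0.5 N, so the gripper was free. In the side picture the short cover and the housing lie where they were at the start. The job took about 14 s.

**Disagreements:** the stand position measured from the side and scene cameras alone differed by about 4 mm. A wrist picture settled it. I did not take a second pair of pictures to measure the cover's stillness after release. No check failed, and the hand-in reported no verdict.

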